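Pack the bead trays in order

ROBOT

A 6-joint arm with a two-finger parallel gripper is mounted at the origin on the work surface. World frame = base frame: x ahead of the robot, y to its left, z up, the work surface at z = 0. Lengths are in m, angles in rad, forces in N, time in s.
With the tool pointing down it reaches from about 0.275 to 0.875 m from the base axis. Payload 12.5 kg.
Tool frame: the origin (TCP) lies between the finger pads; the fingertips stand 14 mm ahead of it and the grasp point (between the pads) lies 5 mm behind it; z points along the fingers, y is the direction in which the jaws open and shut (so a half turn about z gives the same grasp; the last joint's range is limited). The gripper opens to 85 mm and grips with 20 to 120 N. Pads are 22 mm wide; open, the fingers measure 114 mm over their backs; the gripper's body (76 mm by 85 mm) begins 54 mm behind the grasp point. The pads swing forward as they close: fully open they stand 13 mm farther back than shut.
Start: joints at [-1.216, 0.351, 1.652, -0, 1.139, -0.085], TCP at [0.234, -0.498, 0.245] pointing down, gripper open.
Joint ranges: [-2.75, 2.75], [-0.79, 2.1], [0.01, 2.65], [-1.57, 4.71], [0.07, 3.14], [-2.87, 2.87]. Speed limits (rad/s): [2.22, 2.22, 2.79, 3.14, 3.14, 3.14].

INTERFACE

Orientations are given as a unit quaternion [x, y, z, w].
In Python, from plant import sense, optics, order, spot_in, outline_of gives the robot as it stands. The module is installed in compiled form; this text tells all that it offers.
- The arm moves only by the tool play_rows, never from a script. Its argument "moves" is a list of rows, each a list of 5 numbers: the finger opening in cm, from 0 to 8.54, then the shift along the world's x, y, z in cm, then the turn about the world's z in rad. A call has 1 to 10 rows; each row shifts and turns the pose as measured when the row begins; what a row does not reach is not made up. A row lasts 1/10 s, in which the tool goes at most 50 mm and 8.59 degrees, less where a joint would pass 70% of its speed; a pose out of reach is approached as far as the arm can. A call with a gripper value outside its range is refused whole. The fingers move at their own pace and stop on an object; "newtons" is the grip in N (left out, the last holds). Time passes only in rows, so rows that do not move let the fingers close. It gives the time, the measured TCP pose, the force and the opening at its end, in the units of the state.
- sense(): the state, without advancing time (a new reading comes with each control period).
- optics.grab_frame(name): name is "scene" or "top" or "wrist"; returns (picture, depth): 384x512x3 uint8, red, green, blue; 384x512 float32, m along the optical axis (not along the pixel's ray), 0 where there is no reading.
- optics.calibration(name): a dict with "fx", "fy", "cx", "cy" (pixels), "extrinsics" (4x4, takes a point from camera to world coordinates). Camera axes: x right, y up, looking along -z (the intrinsics and any distortion apply to the point x, -y, -z); pixel columns grow to the right and rows downward; lengths in m; the calibration is good to about 2 mm. A picture is of the moment at which its call begins: read the wrist's pose just before it. calibration takes no time and is no camera call; for the wrist camera it gives the pose at the moment of the call.
- order.job_done(): hands the job in, once; it reports no verdict.
Trained networks look in the newest picture that a camera, given by its name, has taken for a name from the list of things; names that differ only in an ending like _2 or _b are one class to them, and where a whole thing is asked for, a point or a joint stands for the part that bears it (a point fixed in the world has none). Each returns a list of dicts, best first, with "p" (0 to 1); they miss things now and then, are a little off and sometimes report something else, mostly with a low value. They report only what shows in the picture. A call takes as long as a camera call. They do not tell look-alikes from the thing itself.
- spot_in(camera, target): "at" ([x, y, z] in m, in the coordinates of the camera as it stood for that picture, good to about 4 mm: the middle of the surface that is visible of it).
- outline_of(camera, target): "mask" (384x512 bool, what is visible of it).
The state is a dict: "clock": time; "joints": joint angles; "qd": joint speeds; "tau": joint torques, N m; "position": TCP position; "tcp_rot": TCP orientation; "force": force on the tool from outside, world axes, zero at the start; "ft_torque": the same for the moment, N m; "width": opening from 0.0 (shut) to 1.0 (fully open).
Only numpy, scipy, OpenCV 4.12 (cv2) and the standard library are available. Lean on these libraries where they do the work, as an engineer would, in place of code of your own. Each camera call takes 0.05 s, during which the arm holds its last target.

TASK

Pack up the bead kit on the dark walnut base, in this order: seat the green tray squarely on the base, then the clear tray on the green one, then lay the steel bead gauge flat in the clear tray, and last put the yellow lid on the clear tray. Everything must sit fully home; leave the orange tray on its blue base, the cup, the tweezers and the jar undisturbed where they are.

Things in the scene. Friction and masses are not known exactly. Their poses are not given: they have to be found in the camera images.
- walnut_base: dark brown walnut rectangular frame 104 mm long (own x) x 70 mm wide (own y), 12 mm tall, fixed to the table; recess in its top 90 x 56 mm, 5 mm deep. Origin: centre of its underside, z up. A tray seated on it, long side along its long side, has its origin 9 mm above this origin
- green_tray: green plastic open tray 96 (own x) x 62 (own y) x 27 mm tall: centred foot 76 x 48 x 3 mm deep, then a straight body 24 mm tall, walls and floor 3 mm (inside 90 x 56, inner floor 6 mm above origin). Origin: centre of the foot's underside, z up. 60 g. Its foot drops loosely into the base or a tray till the body rests on that rim. Stands on the table at the start
- clear_tray: clear plastic, dark slate liner on its floor; tray, shaped like the green one: 96 (own x) x 62 (own y) x 27 mm tall: centred foot 76 x 48 x 3 mm deep, then a straight body 24 mm tall, walls and floor 3 mm (inside 90 x 56, inner floor 6 mm above origin). Origin: centre of the foot's underside, z up. 60 g. Foot fits as the green one's. Seated on the green tray: origin 24 mm above the green's
- gauge: steel bead sizing gauge: flat bar 42 mm long (own y) x 16 mm wide (own x) x 8 mm thick with a row of five graded dark holes on top. Origin: centre of its underside, z up. About 40 g. Lies flat on the table at the start; any way round in the tray will do
- lid: yellow plastic tray lid, 96 mm (own x) x 62 mm (own y): centred foot 76 x 48 x 3 mm deep that drops into a tray, a plate 5 mm thick, on top a black bar handle 40 mm long (own x), 14 mm wide (own y), from 8 to 28 mm above the origin. Origin: centre of the foot's underside, z up. About 50 g. Seated on the clear tray its origin is 24 mm above the clear tray's
- blue_base: blue plastic rectangular frame 104 mm long (own x) x 70 mm wide (own y), 12 mm tall, fixed to the table; recess in its top 90 x 56 mm, 5 mm deep. Origin: centre of its underside, z up. Holds the orange tray; not used
- orange_tray: orange plastic tray of the same size and shape as the green one, with three wooden beads fixed in it, seated on the blue base. Origin: centre of its foot's underside. To be left alone
- cup: blue ceramic cup, 72 mm across the rim, 62 mm tall, upright. Origin: centre of its underside. To be left alone
- tweezers: steel tweezers lying flat, 120 mm long (own x, tips at +x), 12 mm wide, 6 mm thick. Origin: at table height about the middle. To be left alone
- jar: small closed amber glass jar with grey cap, 48 mm across, 55 mm tall, upright. Origin: centre of its underside. To be left alone
Mind the look-alikes: they are no part of the job. There is more than one size of the green_tray; the job needs the smaller.

How it is judged:
By the outcome, as a careful person would: the job done as asked, in the order asked, and still so for the second after the job is handed in, with the robot touching nothing.
It also fails if it takes over 120 s, if anything falls off the work surface, if the arm or the gripper's body presses on something with over 40 N, if the wrist force passes 120 N, or if a joint passes its speed limit or range.

## Working session

There is one attempt and no reset: what is moved stays moved. The work goes in short steps, Python scripts to look and compute and a tool call to move; the robot and the scene stay as the last step left them, time stands still between calls to the robot, and variables do not carry over. Pictures are saved under pics/ and viewed, and the job is handed in when it is done.

Besides the shell and the picture viewer there is one more tool, called after "Emit:" as name(argument=value, ...), one argument or row to a line, values as JSON. play_rows: Moves the arm, as the interface text tells. Its arguments: {"type":"object","properties":{"moves":{"type":"array"},"newtons":{"type":"number"}},"required":["moves"]}

```bash
mkdir -p pics; cat > h.py <<'E'
import numpy as np, cv2
from plant import sense, optics, order, spot_in, outline_of
def grab(n,save=None):
    p,d=optics.grab_frame(n); c=optics.calibration(n)
    if save: cv2.imwrite('pics/'+save,p[:,:,::-1])
    return p,d,c
def cloud(d,c):
    v,u=np.mgrid[0:d.shape[0],0:d.shape[1]]
    x=(u-c['cx'])/c['fx']*d; y=-(v-c['cy'])/c['fy']*d
    P=np.stack([x,y,-d,np.ones_like(d)],-1)@np.array(c['extrinsics']).T
    P=P[...,:3]; P[d==0]=np.nan
    return P
def towld(p,c): return (np.array(c['extrinsics'])@np.r_[p,1])[:3]
E
python3 - <<'E'
from h import *
s=sense();print(s)
for n in('scene','top','wrist'):
    p,d,c=grab(n,n+'0.png'); np.savez('/tmp/%s0.npz'%n,p=p,d=d,e=c['extrinsics'],k=[c['fx'],c['fy'],c['cx'],c['cy']]); print(n,c.keys(),np.round(c['extrinsics'],3).tolist(),c['fx'])
E
```

```text
{'clock': 0.0, 'joints': array([-1.21560929e+00,  3.51235565e-01,  1.65237580e+00, -2.10734846e-05,
        1.13908331e+00, -8.45847097e-02]), 'qd': array([-6.39399312e-04, -1.87911054e-03,  1.16793014e-03, -1.17271637e-06,
        3.02023434e-05,  1.67955718e-03]), 'tau': array([-9.62665617e-04, -5.06110740e+01, -2.91411245e+01, -1.11893878e-04,
        4.55981120e-03, -1.13835375e-05]), 'position': array([ 0.23407901, -0.49738351,  0.24477713]), 'tcp_rot': array([ 9.75921238e-01,  2.18122521e-01, -8.38050817e-05, -5.44683002e-04]), 'force': array([ 1.1259105 ,  0.50911265, -0.8868592 ]), 'ft_torque': array([ 0.04911914,  0.05113666, -0.01789475]), 'width': 1.0046105706363713}
scene dict_keys(['fx', 'fy', 'cx', 'cy', 'extrinsics']) [[0.725, -0.449, 0.522, 1.192], [0.688, 0.449, -0.57, -0.677], [0.021, 0.773, 0.634, 0.788], [0.0, 0.0, 0.0, 1.0]] 472.2688553451293
top dict_keys(['fx', 'fy', 'cx', 'cy', 'extrinsics']) [[0.029, 0.986, -0.163, 0.358], [-0.999, 0.032, 0.012, 0.0], [0.017, 0.163, 0.987, 1.314], [0.0, 0.0, 0.0, 1.0]] 425.12909362524226
wrist dict_keys(['fx', 'fy', 'cx', 'cy', 'extrinsics']) [[0.426, 0.862, 0.275, 0.305], [-0.905, 0.406, 0.128, -0.464], [-0.002, -0.303, 0.953, 0.375], [0.0, 0.0, 0.0, 1.0]] 303.72773536564006
```

View pics/top0.png

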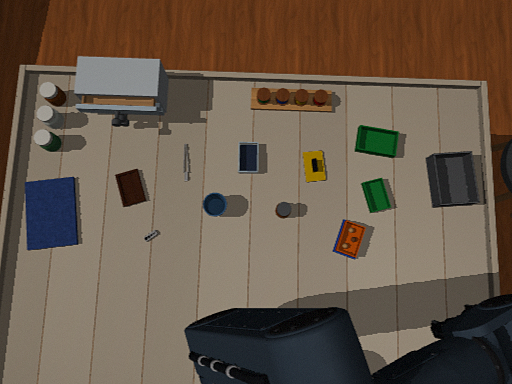

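View pics/scene0.png

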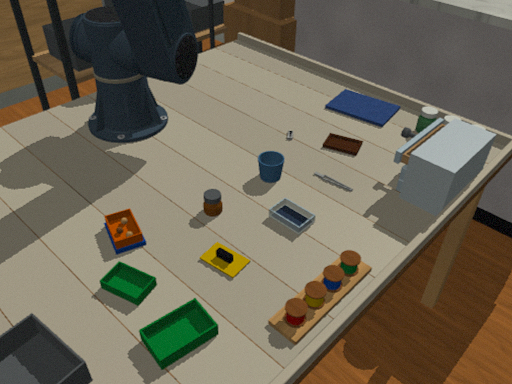

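View pics/wrist0.png

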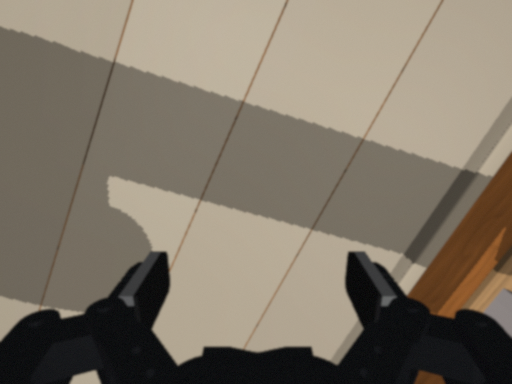

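Top picture: green candidates are the large one at (377,141) and the smaller one at (376,195). The orange tray is at (351,240), clear tray (249,157), lid (315,166), gauge (152,236), walnut base (131,188), and the blue pad at (52,213) is not a base.

```bash
cat >> h.py <<'E'
def rect(P,m,zlo=None,zhi=None):
    q=P[m]; q=q[np.isfinite(q[:,0])]
    if zlo is not None: q=q[(q[:,2]>zlo)&(q[:,2]<zhi)]
    if len(q)<5: return None
    (cx,cy),(w,h),a=cv2.minAreaRect((q[:,:2]*1000).astype(np.float32))
    if w<h: w,h,a=h,w,a+90
    a=(a+90)%180-90
    return np.round([cx,cy,w,h,a,np.nanpercentile(q[:,2],5)*1000,np.nanpercentile(q[:,2],95)*1000],1),len(q)
E
python3 - <<'E'
from h import *
p,d,c=grab('top'); P=cloud(d,c)
for n in ['walnut_base','green_tray','clear_tray','gauge','lid','orange_tray','cup','jar','tweezers','blue_base']:
    for o in outline_of('top',n)[:4]:
        m=o['mask']; v,u=np.nonzero(m)
        if o['p']>.2: print(n,round(o['p'],2),'px',u.mean().round(),v.mean().round(),rect(P,m))
for n in ['walnut_base','green_tray','clear_tray','gauge','lid']:
    for o in spot_in('top',n)[:3]: print(n,round(o['p'],2),towld(o['at'],c).round(3))
big=cv2.resize(p[110:270,100:420],None,fx=2.5,fy=2.5,interpolation=cv2.INTER_CUBIC)
cv2.imwrite('pics/crop1.png',big[:,:,::-1]); print(sense()['clock'])
E
```

```text
walnut_base 0.84 px 130.0 188.0 (array([566.5, 379. , 105.5,  76. ,  19.3,   3.3,  15.4]), 800)
walnut_base 0.35 px 150.0 235.0 (array([ 4.223e+02,  3.061e+02,  4.360e+01,  1.900e+01, -5.200e+01,
        2.000e-01,  1.230e+01]), 86)
green_tray 0.93 px 376.0 141.0 (array([ 741.5, -393.8,  137.2,   93.3,   84.1,    4.7,   36.4]), 1128)
green_tray 0.7 px 375.0 195.0 (array([ 565.4, -384. ,   94.7,   63.3,   16. ,    2.4,   28.1]), 663)
clear_tray 0.82 px 248.0 157.0 (array([673. ,  12.6,  96.7,  62.9,   2.1,   3.5,  29.2]), 616)
lid 0.88 px 313.0 166.0 (array([ 656.2, -193.5,   97.3,   63.4,    8.3,    4.4,   29.1]), 577)
orange_tray 0.96 px 350.0 239.0 (array([ 430.6, -307. ,  105. ,   76. ,  -17. ,    9.9,   37.4]), 767)
cup 0.82 px 213.0 204.0 (array([521.2, 113.7,  65.9,  55.2, -47.9,   1.9,  63. ]), 389)
jar 0.58 px 283.0 210.0 (array([508.4, -97.2,  43.6,  41.4, -58.9,  25.4,  59.3]), 195)
jar 0.47 px 313.0 166.0 (array([ 654.6, -194.2,   95.5,   61.9,    6.2,    4.7,   29.2]), 562)
tweezers 0.46 px 185.0 170.0 (array([651.7, 211.2, 111.5,  16.6,   1.5,  -1. ,  10. ]), 62)
blue_base 0.6 px 341.0 239.0 (array([ 428.2, -273.4,  116.9,   48.8,    8.9,    1.4,   16.7]), 79)
blue_base 0.36 px 313.0 165.0 (array([ 658.1, -192.5,   97.4,   62.2,    7.3,    4.4,   29.3]), 557)
walnut_base 0.6 [0.563 0.378 0.004]
green_tray 0.95 [ 0.566 -0.387  0.011]
green_tray 0.77 [ 0.741 -0.389  0.01 ]
clear_tray 0.78 [0.675 0.015 0.008]
gauge 0.67 [ 0.511 -0.103  0.057]
gauge 0.57 [0.422 0.299 0.011]
lid 0.77 [ 0.656 -0.19   0.007]
0.95
```

View pics/crop1.png

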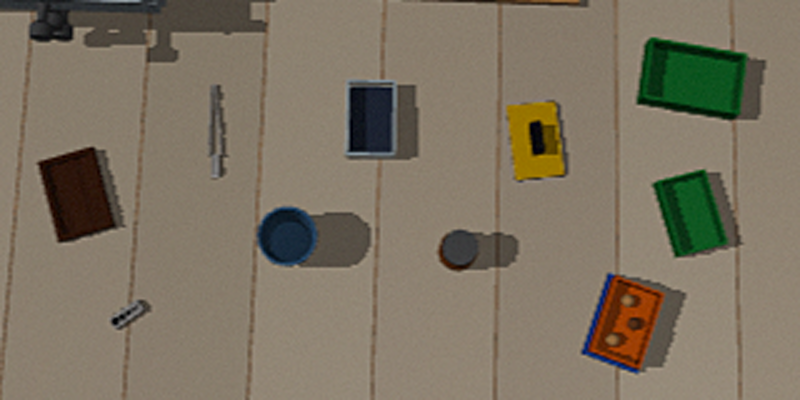

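The green choice is the tray at top (376,195): it measures 95×63 mm against 137×93 mm for the other. I'll go above it and check with the wrist camera.

Emit:
play_rows(
  moves=[
    [8.5,3.6,1.2,0,-0.018],
    [8.5,3.6,1.2,0,-0.018],
    [8.5,3.6,1.2,0,-0.018],
    [8.5,3.6,1.2,0,-0.018],
    [8.5,3.6,1.2,0,-0.018],
    [8.5,3.6,1.2,0,-0.018],
    [8.5,3.6,1.2,0,-0.018],
    [8.5,3.6,1.2,0,-0.018],
    [8.5,3.6,1.2,0,-0.018],
    [8.5,0,0,0,0],
  ],
  newtons=30,
)

```text
clock: 1.95
position: [0.5698, -0.3839, 0.2451]
tcp_rot: [0.991, 0.133, 0.0, 0.0]
force: [0.9, -0.2, -1.2]
width: 0.995
```

```bash
cat >> h.py <<'E'
from scipy.spatial.transform import Rotation as R
def st():
    s=sense(); x=R.from_quat(s['tcp_rot']).as_matrix()[:,0]
    return s['position']*100, np.degrees(np.arctan2(x[1],x[0])), s
E
cat > look.py <<'E'
import sys
from h import *
nm,pic,*z=sys.argv[1:]
pos,yaw,s=st(); print('t',s['clock'],'pos cm',pos.round(2),'yaw',yaw.round(2),'w',s['width'],'F',s['force'].round(1))
p,d,c=grab('wrist',pic); P=cloud(d,c)
np.savez('/tmp/last.npz',p=p,P=P)
for o in outline_of('wrist',nm)[:3]:
    m=o['mask']; v,u=np.nonzero(m)
    print(nm,round(o['p'],2),'px',u.mean().round(),v.mean().round(),rect(P,m))
    if z: print('   top band',rect(P,m,float(z[0]),float(z[1])))
E
python3 look.py green_tray w1.png 0.02 0.035
```

```text
t 1.95 pos cm [ 56.98 -38.39  24.51] yaw 15.32 w 0.9946684224358956 F [ 0.9 -0.2 -1.2]
green_tray 0.91 px 259.0 170.0 (array([ 558.5, -388.2,  107.7,   64.7,   15.8,    6.5,   29. ]), 4354)
   top band (array([ 564.3, -387.9,   95.9,   62.1,   15.9,   21.4,   29.8]), 885)
green_tray 0.67 px 311.0 30.0 (array([ 732.5, -392.4,  137.3,   77.2,   83.2,    7.7,   36. ]), 7640)
   top band (array([ 733.7, -391.5,  123.3,   76.5,   81.7,   21. ,   34.9]), 715)
```

View pics/w1.png

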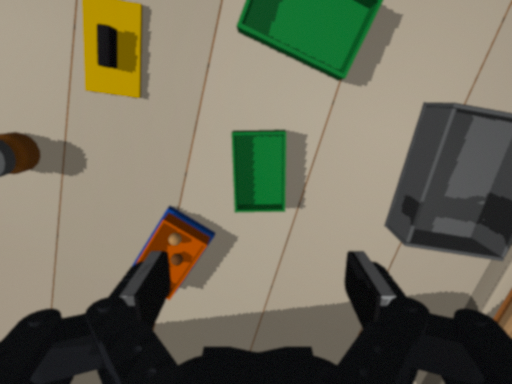

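Emit:
play_rows(
  moves=[
    [8.5,-0.55,-0.4,-4,0.01],
    [8.5,0,0,-4,0],
    [8.5,0,0,-4,0],
    [8.5,0,0,-4,0],
    [8.5,0,0,-2,0],
    [8.5,0,0,0,0],
  ],
)

```text
clock: 2.65
position: [0.5546, -0.3937, 0.0622]
tcp_rot: [0.991, 0.135, 0.0, 0.002]
force: [-1.0, 0.5, -0.2]
width: 0.993
```

```bash
python3 look.py green_tray w2.png 0.02 0.035
```

```text
t 2.65 pos cm [ 55.46 -39.37   6.22] yaw 15.55 w 0.9933795798816243 F [-1.   0.5 -0.2]
green_tray 0.83 px 413.0 9.0 (array([ 692.3, -435.5,   40.7,    7.5,  -86.8,    8.7,   38.2]), 1429)
   top band (array([ 691.6, -434.7,   23.8,    1.7,   81.1,   20.6,   34.2]), 576)
```

View pics/w2.png

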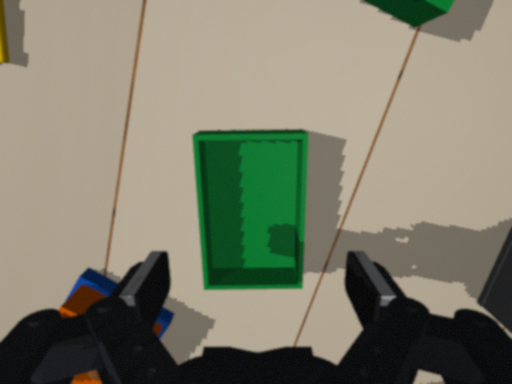

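Emit:
play_rows(
  moves=[
    [8.5,0.97,0.58,0,0.006],
    [8.5,0,0,0,0],
    [8.5,0,0,-1.5,0],
    [8.5,0,0,0,0],
  ],
)

```text
clock: 3.15
position: [0.5686, -0.39, 0.0552]
tcp_rot: [0.99, 0.139, 0.005, 0.007]
force: [-0.7, 0.4, -0.9]
width: 0.993
```

Emit:
play_rows(
  moves=[
    [8.5,0,0,0,0],
    [8.5,-0.4,0.2,0,0],
  ],
)

```text
clock: 3.35
position: [0.5647, -0.3881, 0.0552]
tcp_rot: [0.99, 0.139, 0.005, 0.007]
force: [-0.9, 0.6, -0.1]
width: 0.995
```

```bash
python3 -c "
from h import *
print(st()[:2])"
```

```text
(array([ 56.47190951, -38.80986186,   5.5167713 ]), np.float64(15.949799478008853))
```

Emit:
play_rows(
  moves=[
    [8.5,0,0,-1.2,0],
    [8.5,0,0,-1.2,0],
    [8.5,0,0,-0.8,0],
    [8.5,0,0,0,0],
  ],
)

```text
clock: 3.75
position: [0.5637, -0.3877, 0.0199]
tcp_rot: [0.99, 0.139, 0.005, 0.007]
force: [-0.1, 0.5, 1.2]
width: 0.993
```

Emit:
play_rows(
  moves=[
    [8.5,0,0,-0.2,0],
    [5.6,0,0,0,0],
    [5.6,0,0,0,0],
    [5.6,0,0,0,0],
    [5.6,0,0,0,0],
    [5.6,0,0,0,0],
  ],
  newtons=30,
)

```text
clock: 4.35
position: [0.5642, -0.3881, 0.0185]
tcp_rot: [0.99, 0.139, 0.005, 0.007]
force: [0.3, -0.3, -0.6]
width: 0.716
```

```bash
python3 look.py green_tray w3.png 0.02 0.035
```

```text
t 4.35 pos cm [ 56.42 -38.81   1.85] yaw 15.93 w 0.7156002570009328 F [ 0.3 -0.3 -0.6]
green_tray 0.89 px 257.0 251.0 (array([ 562.8, -388.4,  104.4,   76.8,   16.2,    7.7,   29.7]), 26242)
   top band (array([ 567. , -385.8,   94.8,   64.5,   16. ,   20.8,   30.3]), 6366)
green_tray 0.65 px 468.0 13.0 (array([ 691.8, -435. ,   39.9,    6.6,   89.9,    6.8,   33.9]), 2403)
   top band (array([ 690.9, -435.4,   22.6,    2.3,   81.4,   20.6,   33.9]), 1079)
```

View pics/w3.png

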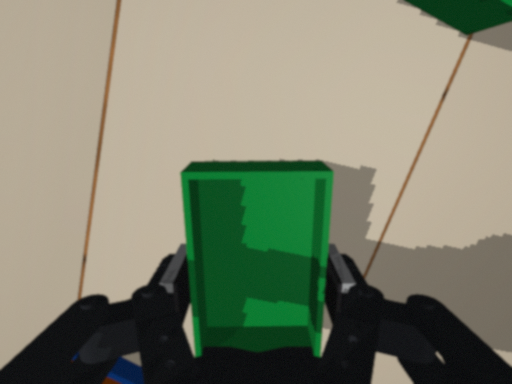

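Emit:
play_rows(
  moves=[
    [5.6,0,0,2,0],
    [5.6,0,0,3,0],
    [5.6,0,0,4,0],
    [5.6,0,0,4,0],
    [5.6,0,2,2,0],
    [5.6,0,4,0,0],
    [5.6,0,4,0,0],
    [5.6,0,4,0,0],
    [5.6,0,4,0,0],
    [5.6,0,4,0,0],
  ],
)

```text
clock: 5.45
position: [0.5616, -0.1645, 0.1744]
tcp_rot: [0.991, 0.135, 0.006, 0.008]
force: [0.9, -0.7, -0.7]
width: 0.718
```

Emit:
play_rows(
  moves=[
    [5.6,0,4.5,0,0],
    [5.6,0,4.5,0,0],
    [5.6,0,4.5,0,0],
    [5.6,0,4.5,0,0],
    [5.6,0,4.5,0,0.02],
    [5.6,0,4.5,0,0.02],
    [5.6,0,4.5,0,0.02],
    [5.6,0,4.5,0,0],
    [5.6,0,4.5,0,0],
    [5.6,0,0,0,0],
  ],
)

```text
clock: 6.45
position: [0.5583, 0.2613, 0.1764]
tcp_rot: [0.986, 0.167, 0.008, 0.007]
force: [-0.2, -1.2, -1.0]
width: 0.715
```

```bash
python3 look.py walnut_base w4.png 0.006 0.02
```

```text
t 6.45 pos cm [55.83 26.13 17.64] yaw 19.28 w 0.7151829320988187 F [-0.2 -1.2 -1. ]
walnut_base 0.7 px 145.0 133.0 (array([572.5, 354.5, 108.6, 104. , -71.7,   7.4,  14.2]), 8300)
   top band (array([566.7, 372.5, 104.1,  70.8,  18.7,   7.4,  14.2]), 8240)
```

View pics/w4.png

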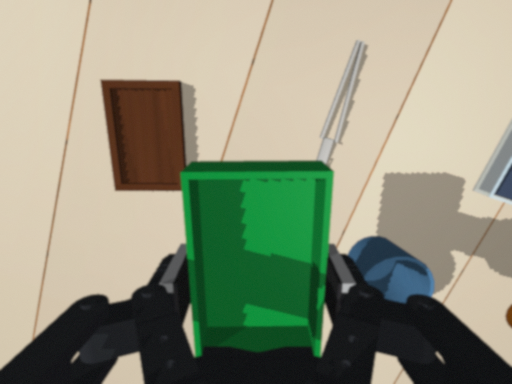

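```bash
cat > held.py <<'E'
import sys
from h import *
pos,yaw,s=st(); p,d,c=grab('wrist'); P=cloud(d,c)
Rm=R.from_quat(s['tcp_rot']).as_matrix()
T=(P-s['position'])@Rm   # tool frame
for o in outline_of('wrist',sys.argv[1])[:1]:
    q=T[o['mask']]; q=q[np.isfinite(q[:,0])]; print('pos',pos.round(2),yaw,'tilt',np.degrees(np.arcsin(Rm[:2,2])).round(2))
    print('z pct',np.percentile(q[:,2]*1000,[2,10,25,50,90]).round(1))
    z0=np.percentile(q[:,2],3); r=q[(q[:,2]<z0+.006)]
    print('rim',cv2.minAreaRect((r[:,:2]*1000).astype(np.float32)), 'x',np.percentile(r[:,0]*1000,[1,99]).round(1),'y',np.percentile(r[:,1]*1000,[1,99]).round(1))
E
python3 held.py green_tray; python3 - <<'E'
from h import *
# colour based base rim
z=np.load('/tmp/last.npz');p=z['p'];P=z['P']
m=(P[...,2]>.0095)&(P[...,2]<.016)&(P[...,0]>.48)&(P[...,0]<.66)&(P[...,1]>.31)&(P[...,1]<.44)
v,u=np.nonzero(m);print(u.min(),u.max(),v.min(),v.max(),rect(P,m))
E
```

```text
pos [55.86 25.75 17.62] 19.155191464133964 tilt [ 1.04 -0.73]
z pct [-11.8 -10.6  -1.2   9.4  10.6]
rim ((3.370067596435547, 1.301656723022461), (62.97614288330078, 94.43218231201172), 89.88065338134766) x [-42.9  50.5] y [-29.9  31.8]
101 184 79 190 (array([566.7, 372.5, 104.1,  70.8,  18.6,   9.7,  14.6]), 3246)
```

Emit:
play_rows(
  moves=[
    [5.6,0.2,2.5,-1,0],
    [5.6,0.2,2.5,-1,0],
    [5.6,0,0,0,0],
    [5.6,0,0,0,0],
  ],
)

```text
clock: 7.05
position: [0.5649, 0.3008, 0.1565]
tcp_rot: [0.987, 0.161, 0.008, 0.008]
force: [-0.8, -0.0, -0.5]
width: 0.724
```

```bash
python3 look.py walnut_base w5.png 0.006 0.02;python3 - <<'E'
from h import *
p,d,c=grab('top','top5.png');P=cloud(d,c)
m=(P[...,2]>.008)&(P[...,2]<.018)&(P[...,0]>.48)&(P[...,0]<.66)&(P[...,1]>.31)&(P[...,1]<.46)
print(rect(P,m),st()[:2])
E
```

```text
t 7.05 pos cm [56.49 30.08 15.65] yaw 18.56 w 0.72423792959981 F [-0.8 -0.  -0.5]
walnut_base 0.91 px 172.0 149.0 (array([563.9, 374.9, 109.8,  79.3,  18.6,   7.6,  14.5]), 7041)
   top band (array([566.3, 374.7, 103.6,  70.6,  18.7,   7.8,  14.5]), 6882)
None (array([56.4844309 , 30.0946358 , 15.68602088]), np.float64(18.54315914179581))
```

View pics/w5.png

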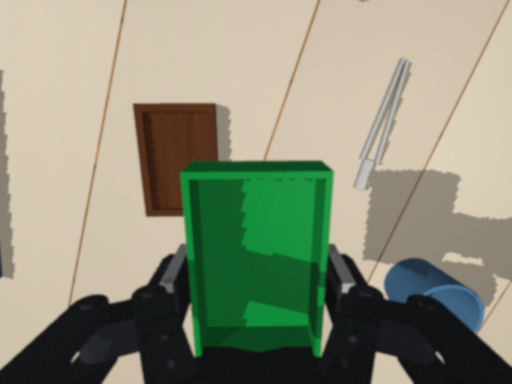

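```bash
python3 - <<'E'
from h import *
z=np.load('/tmp/top0.npz');k=z['k'];c=dict(fx=k[0],fy=k[1],cx=k[2],cy=k[3],extrinsics=z['e'])
P=cloud(z['d'],c);p=z['p'].astype(int)
for lo,hi in ((.008,.02),(.01,.02)):
    m=(P[...,2]>lo)&(P[...,2]<hi)&(P[...,0]>.48)&(P[...,0]<.66)&(P[...,1]>.31)&(P[...,1]<.46)
    print(rect(P,m))
m=(P[...,2]>.018)&(P[...,2]<.04)&(P[...,0]>.48)&(P[...,0]<.63)&(P[...,1]>-.46)&(P[...,1]<-.32)
print('green top',rect(P,m))
E
```

```text
(array([567.8, 378.1, 153.4,  91.9,   6.5,   8.3,  16.3]), 504)
(array([578.2, 380.5, 128.3,  70.6,  19.3,  10.3,  16.9]), 331)
green top (array([ 566.5, -384.6,   96.3,   64.5,   15.4,   18.8,   31.8]), 167)
```

Emit:
play_rows(
  moves=[
    [5.6,0,2.5,-2.5,0],
    [5.6,0,2.5,-2.5,0],
    [5.6,-0.1,2.0,-2.5,0],
    [5.6,0,0,-2,0],
    [5.6,0,0,0,0],
    [5.6,0,0,0,0],
  ],
)

```text
clock: 7.8
position: [0.5667, 0.3688, 0.0632]
tcp_rot: [0.987, 0.158, 0.011, 0.008]
force: [0.0, 0.4, -0.5]
width: 0.718
```

```bash
python3 look.py walnut_base w6.png 0.006 0.02
```

```text
t 7.8 pos cm [56.67 36.88  6.32] yaw 18.2 w 0.7179430247300548 F [ 0.   0.4 -0.5]
walnut_base 0.69 px 246.0 151.0 (array([610.9, 389.6,  75.1,  11.8, -71.2,   6.5,  14.8]), 2245)
   top band (array([610.8, 389.7,  70.1,  11.3, -71.1,   8. ,  14.7]), 2108)
```

View pics/w6.png

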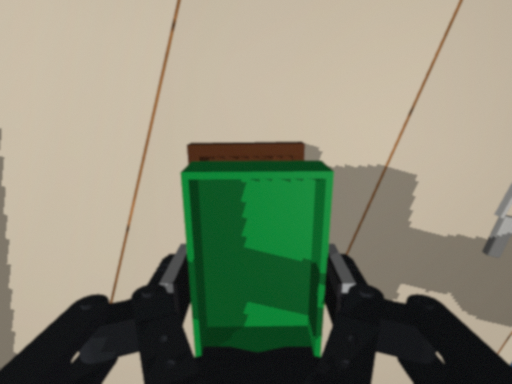

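Emit:
play_rows(
  moves=[
    [5.6,-0.27,0.62,0,0.01],
    [5.6,0,0,0,0],
    [5.6,0,0,0,0],
  ],
)

```text
clock: 8.2
position: [0.5652, 0.3753, 0.0668]
tcp_rot: [0.987, 0.163, 0.013, 0.007]
force: [-0.1, 0.0, -0.7]
width: 0.72
```

```bash
python3 held.py green_tray; python3 look.py walnut_base w7.png 0.006 0.02
```

```text
pos [56.52 37.53  6.68] 18.75019850366939 tilt [ 1.62 -0.51]
z pct [-11.7 -10.5  -0.8   9.4  10.6]
rim ((3.6350669860839844, -0.2708301544189453), (62.67845153808594, 94.54473114013672), 89.8565444946289) x [-42.5  50.7] y [-31.   30.6]
t 8.3 pos cm [56.52 37.53  6.66] yaw 18.75 w 0.7168290587846684 F [ 0.5  0.3 -0.2]
walnut_base 0.72 px 256.0 151.0 (array([610.9, 389.7,  70. ,  10.9, -71.1,   7. ,  14.3]), 1991)
   top band (array([610.9, 389.7,  70. ,  10.8, -71.2,   7.7,  14.3]), 1936)
```

View pics/w7.png

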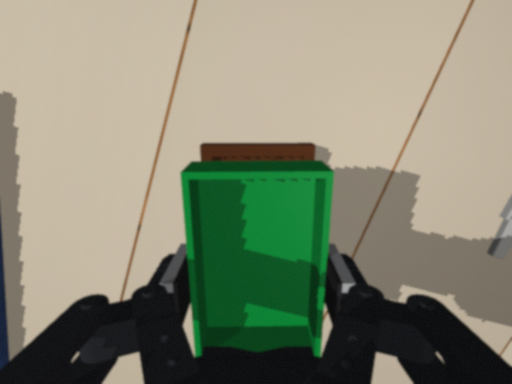

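Emit:
play_rows(
  moves=[
    [5.6,-0.1,0,-1,0],
    [5.6,0,0,-1,0],
    [5.6,0,0,-0.8,0],
    [5.6,0,0,0,0],
    [5.6,0,0,0,0],
  ],
)

```text
clock: 8.9
position: [0.5633, 0.3746, 0.0343]
tcp_rot: [0.987, 0.163, 0.012, 0.007]
force: [0.6, -0.0, -0.2]
width: 0.718
```

Emit:
play_rows(
  moves=[
    [5.6,0,0,-0.3,0],
    [5.6,0,0,-0.3,0],
    [5.6,0,0,-0.1,0],
    [5.6,0,0,0,0],
  ],
)

```text
clock: 9.3
position: [0.5636, 0.3747, 0.0273]
tcp_rot: [0.987, 0.163, 0.012, 0.007]
force: [-0.9, 0.5, 1.6]
width: 0.718
```

```bash
python3 look.py walnut_base w8.png 0.006 0.02
```

```text
t 9.3 pos cm [56.36 37.47  2.73] yaw 18.73 w 0.7180176485259705 F [-0.9  0.5  1.6]
walnut_base 0.81 px 258.0 154.0 (array([612.5, 391.7,  72.8,   8. , -72.4,   4.8,  14.7]), 1910)
   top band (array([612.9, 390.5,  70.3,   8. , -72.4,   8.6,  14.7]), 1755)
```

View pics/w8.png

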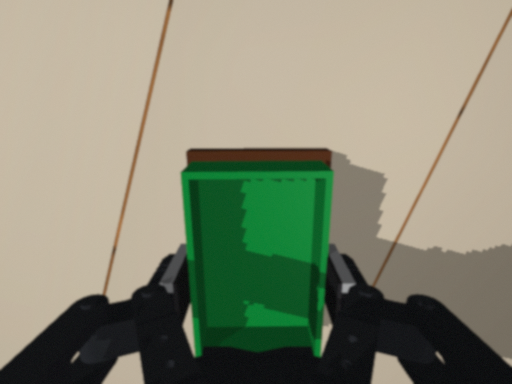

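Emit:
play_rows(
  moves=[
    [8.5,0,0,0,0],
    [8.5,0,0,0,0],
    [8.5,0,0,0,0],
    [8.5,0,0,1,0],
    [8.5,0,0,3,0],
    [8.5,-2,0,4,0],
    [8.5,-2,0,4,0],
    [8.5,-1,0,4,0],
    [8.5,0,0,0,0],
    [8.5,0,0,0,0],
  ],
)

```text
clock: 10.4
position: [0.5114, 0.3742, 0.1972]
tcp_rot: [0.987, 0.162, 0.014, 0.006]
force: [0.0, 0.0, -1.2]
width: 0.995
```

```bash
python3 look.py green_tray w9.png 0.03 0.045;python3 look.py walnut_base w9.png 0.006 0.02; python3 -c "
from h import *
print(R.from_quat(sense()['tcp_rot']).as_matrix()[:2,2])"
```

```text
t 10.4 pos cm [51.14 37.42 19.72] yaw 18.71 w 0.9953790144729797 F [ 0.   0.  -1.2]
green_tray 0.88 px 272.0 129.0 (array([566.5, 375.9,  96.1,  62.2,  19.1,  15.9,  38.2]), 6701)
   top band (array([566.5, 375.9,  96.1,  62.2,  19.1,  31.7,  39.1]), 1246)
green_tray 0.6 px 252.0 94.0 (array([591.8, 402.8,  97. ,  49.6, -24.4,  12.7,  15.2]), 261)
   top band None
t 10.5 pos cm [51.17 37.42 19.64] yaw 18.69 w 0.9945422676781568 F [-0.3  0.2 -0.4]
walnut_base 0.89 px 266.0 77.0 (array([612. , 397.6,  51.4,   2. , -71.3,  11.6,  13.7]), 137)
   top band (array([612. , 397.6,  51.4,   2. , -71.3,  11.6,  13.7]), 137)
[ 0.02644745 -0.00960936]
```

View pics/w9.png

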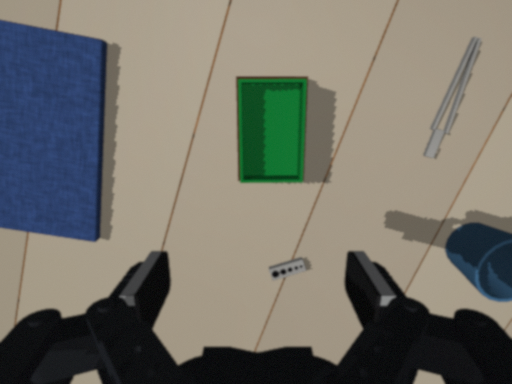

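Emit:
play_rows(
  moves=[
    [8.5,1.5,-4,0,-0.03],
    [8.5,1.5,-4,0,-0.03],
    [8.5,1.5,-4,0,-0.03],
    [8.5,1.5,-4,0,-0.03],
    [8.5,1.5,-4,0,-0.03],
    [8.5,1.5,-4,0,-0.03],
    [8.5,1.5,-4,0,-0.03],
    [8.5,1.5,-4,0,-0.03],
    [8.5,0,0,0,0],
    [8.5,0,0,0,0],
  ],
)

```text
clock: 11.6
position: [0.6317, 0.0389, 0.1819]
tcp_rot: [0.999, 0.038, 0.002, 0.009]
force: [-0.3, 0.9, 0.5]
width: 0.994
```

```bash
python3 look.py clear_tray w10.png 0.02 0.035; python3 -c "
from h import *
print(R.from_quat(sense()['tcp_rot']).as_matrix()[:2,2])"
```

```text
t 11.6 pos cm [63.17  3.89 18.19] yaw 4.34 w 0.9935991955728408 F [-0.3  0.9  0.5]
clear_tray 0.97 px 286.0 141.0 (array([672.8,   9.8,  97.3,  68.2,   0.9,   7.1,  29. ]), 6810)
   top band (array([672.1,  12.8,  96.1,  62.1,   0.9,  21.8,  29.8]), 1312)
[ 0.00491188 -0.01775499]
```

View pics/w10.png

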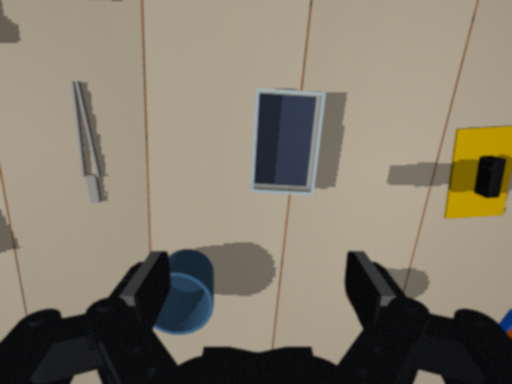

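Emit:
play_rows(
  moves=[
    [8.5,2,-1.3,-3,-0.03],
    [8.5,2,-1.3,-3,-0.03],
    [8.5,0,0,-3,0],
    [8.5,0,0,-2,0],
    [8.5,0,0,0,0],
    [8.5,0,0,0,0],
  ],
)

```text
clock: 12.3
position: [0.6718, 0.0211, 0.069]
tcp_rot: [1.0, 0.013, 0.002, 0.009]
force: [0.2, 0.1, 0.2]
width: 1.0
```

```bash
python3 look.py clear_tray w11.png 0.02 0.035; python3 -c "
from h import *
print(R.from_quat(sense()['tcp_rot']).as_matrix()[:2,2])"
```

```text
t 12.3 pos cm [67.18  2.11  6.9 ] yaw 1.45 w 0.9995206430147799 F [0.2 0.1 0.2]
clear_tray 0.68 px 271.0 222.0 (array([661.9,  10.8, 117.6,  73.3,   1. ,   7.4,  29.2]), 15554)
   top band (array([672.1,  12.7,  96.9,  62.4,   0.9,  21.1,  29.8]), 3785)
[ 0.00586585 -0.01740735]
```

View pics/w11.png

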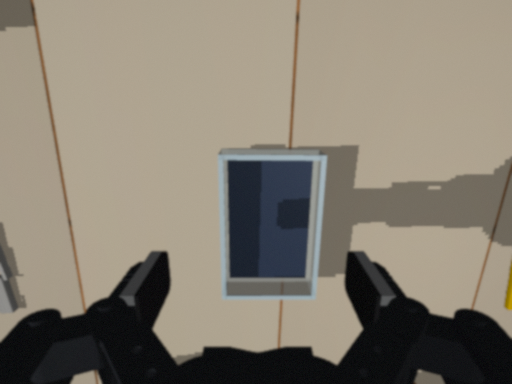

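Emit:
play_rows(
  moves=[
    [8.5,0.1,-0.84,0,-0.01],
    [8.5,0,0,0,0],
    [8.5,0,0,-1.5,0],
    [8.5,0,0,-1.2,0],
    [8.5,0,0,-0.8,0],
    [8.5,0,0,0,0],
    [8.5,0,0,0,0],
  ],
)

```text
clock: 13.1
position: [0.674, 0.0119, 0.0343]
tcp_rot: [1.0, 0.007, 0.005, 0.009]
force: [0.1, 0.1, 0.7]
width: 0.996
```

```bash
python3 look.py clear_tray w12.png 0.02 0.035
```

```text
t 13.1 pos cm [67.4   1.19  3.43] yaw 0.83 w 0.9964195647630346 F [0.1 0.1 0.7]
clear_tray 0.8 px 256.0 249.0 (array([658.8,  12.1, 123.8,  74.9,   0.8,   7.5,  29.1]), 22264)
   top band (array([671.9,  12.9,  97.2,  62.4,   0.8,  21.1,  29.6]), 5891)
```

Emit:
play_rows(
  moves=[
    [8.5,-0.1,0,-0.8,0],
    [8.5,0,0,-0.7,0],
    [8.5,0,0,0,0],
    [5.6,0,0,0,0],
    [5.6,0,0,0,0],
    [5.6,0,0,0,0],
    [5.6,0,0,0,0],
    [5.6,0,0,0,0],
  ],
)

```text
clock: 14.0
position: [0.6736, 0.0119, 0.0196]
tcp_rot: [1.0, 0.007, 0.006, 0.009]
force: [-0.4, 0.3, -0.3]
width: 0.72
```

```bash
python3 held.py clear_tray
```

```text
pos [67.36  1.19  1.96] 0.8360195324187893 tilt [ 0.67 -1.02]
z pct [-10.3  -8.9   1.2  10.3  11.6]
rim ((0.5540122985839844, -0.22682762145996094), (94.07437133789062, 62.377593994140625), 0.05971462279558182) x [-42.9  47.3] y [-31.1  30.6]
```

Emit:
play_rows(
  moves=[
    [5.6,0,0,2,0],
    [5.6,0,0,4,0],
    [5.6,0,0,4,0],
    [5.6,-0.5,1,4,0],
    [5.6,-1.5,4,2,0.05],
    [5.6,-1.5,4,0,0.05],
    [5.6,-1.5,4,0,0.05],
    [5.6,-1.5,4,0,0.05],
    [5.6,-1.5,4,0,0.05],
    [5.6,-1.5,3,0,0.05],
  ],
)

```text
clock: 15.1
position: [0.5743, 0.256, 0.1864]
tcp_rot: [0.987, 0.158, 0.008, 0.008]
force: [0.3, 0.1, -0.9]
width: 0.72
```

Emit:
play_rows(
  moves=[
    [5.6,0,0,0,0],
    [5.6,0,0,0,0],
  ],
)

```text
clock: 15.3
position: [0.5723, 0.2597, 0.1865]
tcp_rot: [0.987, 0.161, 0.008, 0.008]
force: [0.8, 0.0, -0.2]
width: 0.719
```

```bash
python3 look.py green_tray w13.png 0.03 0.045; python3 held.py clear_tray
```

```text
t 15.3 pos cm [57.23 25.97 18.65] yaw 18.59 w 0.7189849588192948 F [ 0.8  0.  -0.2]
green_tray 0.6 px 136.0 151.0 (array([563. , 383.8,  95.6,  81.5,  18.7,  15.7,  38. ]), 7715)
   top band (array([566. , 375.3,  95.8,  63.2,  19.1,  31. ,  38.7]), 1814)
pos [57.27 25.89 18.64] 18.494608281241863 tilt [ 1.03 -0.7 ]
z pct [-10.3  -8.9   1.2  10.3  11.6]
rim ((0.8269271850585938, 0.34403038024902344), (93.93909454345703, 62.44919967651367), 0.053887080401182175) x [-43.4  47.6] y [-30.5  31.1]
```

View pics/w13.png

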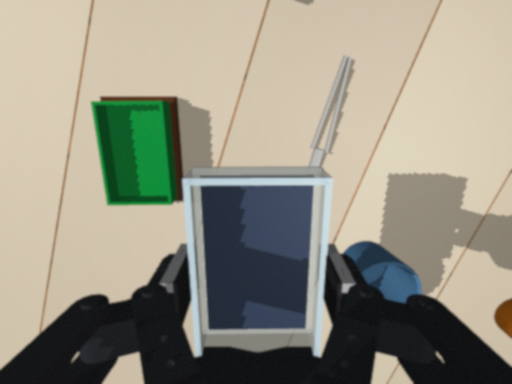

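Emit:
play_rows(
  moves=[
    [5.6,-0.3,4,0,0],
    [5.6,-0.3,4,-2,0.01],
    [5.6,0,3,-3,0],
    [5.6,0,0,-3,0],
    [5.6,0,0,0,0],
    [5.6,0,0,0,0],
    [5.6,0,0,0,0],
  ],
)

```text
clock: 16.2
position: [0.5719, 0.3658, 0.1068]
tcp_rot: [0.987, 0.159, 0.01, 0.007]
force: [0.8, 0.7, -0.6]
width: 0.725
```

```bash
python3 look.py green_tray w14.png 0.03 0.045; python3 held.py clear_tray
```

```text
t 16.2 pos cm [57.19 36.58 10.68] yaw 18.32 w 0.7248030512526638 F [ 0.8  0.7 -0.6]
green_tray 0.87 px 239.0 157.0 (array([606.2, 389.5,  61.9,  14.8, -72.6,  16.4,  38.9]), 1613)
   top band (array([607.6, 389.9,  62. ,   9.7, -70.7,  31.9,  39.3]), 681)
green_tray 0.54 px 478.0 164.0 (array([654.9, 206.7, 119.7,  23.5,   3.7,   2.5,   8.9]), 2573)
   top band None
pos [57.22 36.61 10.75] 18.331615817837005 tilt [ 1.34 -0.59]
z pct [-10.2  -8.8   1.4  10.5  11.7]
rim ((0.5020523071289062, -0.18169021606445312), (62.41044235229492, 94.34683990478516), 89.86293029785156) x [-43.4  47.4] y [-31.1  30.5]
```

View pics/w14.png

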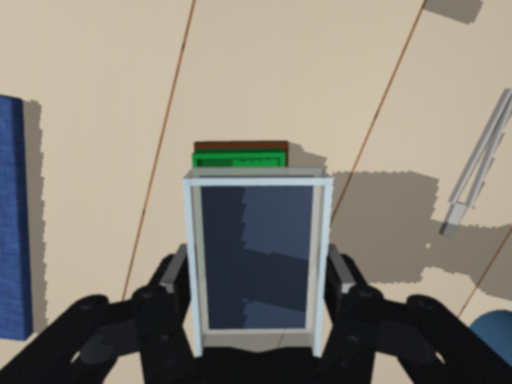

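Emit:
play_rows(
  moves=[
    [5.6,-0.55,0.92,0,0.014],
    [5.6,0,0,0,0],
    [5.6,0,0,0,0],
    [5.6,0,0,-1.5,0],
    [5.6,0,0,-1.5,0],
    [5.6,0,0,0,0],
    [5.6,0,0,0,0],
  ],
)

```text
clock: 17.1
position: [0.5657, 0.3762, 0.0749]
tcp_rot: [0.986, 0.167, 0.011, 0.007]
force: [0.7, 1.0, 0.4]
width: 0.718
```

```bash
python3 look.py green_tray w15.png 0.03 0.045
```

```text
t 17.1 pos cm [56.57 37.62  7.49] yaw 19.23 w 0.7175346030985131 F [0.7 1.  0.4]
green_tray 0.7 px 256.0 158.0 (array([606.7, 389.9,  61.6,   9.8, -71.2,  15.7,  38.3]), 1610)
   top band (array([608.9, 390.7,  61.6,   7. , -69.4,  31.4,  38.5]), 867)
```

View pics/w15.png

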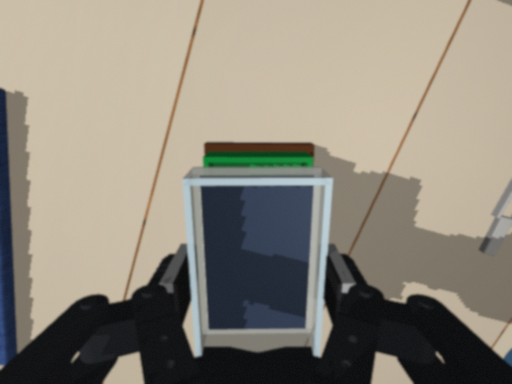

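Aligned: the green tray's centre is at column 259 and the clear tray's at 258. I'll descend to about 5.3 cm.

Emit:
play_rows(
  moves=[
    [5.6,0,0,-0.8,0],
    [5.6,0,0,-0.7,0],
    [5.6,0,0,0,0],
    [5.6,0,0,-0.3,0],
    [5.6,0,0,-0.3,0],
    [5.6,0,0,0,0],
  ],
)

```text
clock: 17.8
position: [0.5662, 0.3763, 0.0533]
tcp_rot: [0.986, 0.167, 0.012, 0.007]
force: [0.2, 0.7, -1.1]
width: 0.721
```

```bash
python3 look.py green_tray w16.png 0.03 0.045
```

```text
t 17.8 pos cm [56.62 37.63  5.33] yaw 19.22 w 0.7206607762523999 F [ 0.2  0.7 -1.1]
green_tray 0.69 px 255.0 162.0 (array([611.2, 391.4,  61.1,   1.1, -70.9,  16.1,  38.2]), 1004)
   top band (array([611.2, 391.4,  61. ,   1.1, -70.9,  30.3,  38.6]), 460)
green_tray 0.54 px 257.0 254.0 (array([561. , 366.7, 112.3,  78.1,  20. ,  41.7,  63.5]), 24825)
   top band (array([566.6, 376.7,  94.5,  61.4,  19.1,  41.6,  43.8]), 16421)
```

View pics/w16.png

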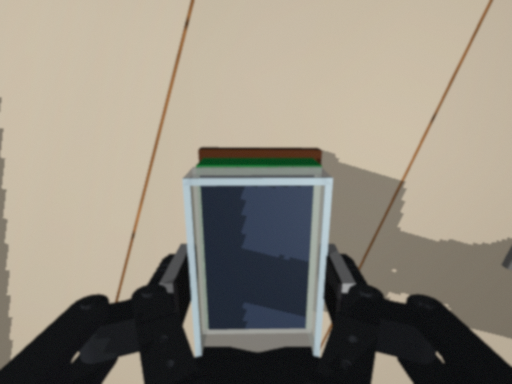

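Emit:
play_rows(
  moves=[
    [5.6,0,0,-0.1,0],
    [5.6,0,0,0,0],
    [8.5,0,0,0,0],
    [8.5,0,0,0,0],
    [8.5,0,0,0,0],
    [8.5,0,0,1,0],
    [8.5,0,0,3,0],
    [8.5,-2,0,4,0],
    [8.5,-3,0,4,0],
    [8.5,0,0,0,0],
  ],
)

```text
clock: 18.9
position: [0.515, 0.3761, 0.1793]
tcp_rot: [0.986, 0.166, 0.012, 0.006]
force: [1.1, 1.0, 0.6]
width: 0.995
```

```bash
cat > rim.py <<'E'
import sys
from h import *
z=np.load('/tmp/last.npz');P=z['P'];lo,hi=map(float,sys.argv[1:3])
m=(P[...,2]>lo)&(P[...,2]<hi)&(P[...,0]>.49)&(P[...,0]<.64)&(P[...,1]>.30)&(P[...,1]<.45)
q=P[m]; A=np.c_[q[:,:2]-q[:,:2].mean(0),np.ones(len(q))]
w=np.ones(len(q),bool)
for _ in range(4):
    s,*_r=np.linalg.lstsq(A[w],q[w,2],rcond=None); r=abs(q[:,2]-A@s); w=r<.002
print('plane slope deg',np.degrees(s[:2]).round(2),'z mm',(s[2]*1000).round(2),w.sum(), rect(P,m))
E
python3 look.py clear_tray w17.png 0.054 0.068; python3 rim.py .055 .068
```

```text
t 18.9 pos cm [51.5  37.61 17.93] yaw 19.17 w 0.9947462227837396 F [1.1 1.  0.6]
clear_tray 0.81 px 275.0 136.0 (array([556.8, 374.4, 114.9,  65.8,  19.2,  37.7,  59.6]), 8991)
   top band (array([566.2, 375.7,  96.4,  62. ,  19.2,  55.9,  60.3]), 1581)
plane slope deg [-0.13 -0.01] z mm 59.27 1546 (array([566.2, 375.6,  96.4,  62.1,  19.2,  56.4,  60.4]), 1678)
```

View pics/w17.png

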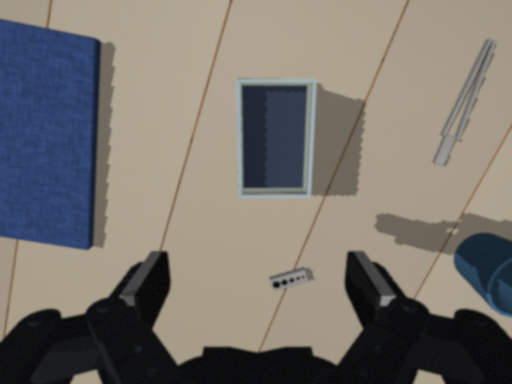

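```bash
python3 look.py gauge w18.png 0.004 0.015; python3 - <<'E'
from h import *
P=np.load('/tmp/last.npz')['P']
m=(P[...,2]>.0045)&(P[...,2]<.015)&(P[...,0]>.37)&(P[...,0]<.47)&(P[...,1]>.26)&(P[...,1]<.35)
print(rect(P,m))
E
```

```text
t 19.0 pos cm [51.56 37.5  17.48] yaw 19.13 w 0.9959895781692137 F [ 0.2 -0.7 -0.8]
gauge 0.58 px 287.0 280.0 (array([417.4, 301.3,  42.9,  23. , -53.2,   2.3,   9.6]), 591)
   top band (array([420.2, 302.6,  41.6,  16.8, -53.5,   5.5,   9.7]), 532)
(array([420.3, 302.4,  42. ,  16.8, -53.5,   5.9,   9.7]), 524)
```

Emit:
play_rows(
  moves=[
    [8.5,-1,-0.7,0,0.14],
    [8.5,-1,-0.7,0,0.14],
    [8.5,-1,-0.7,0,0.14],
    [8.5,-1,-0.7,0,0.14],
    [8.5,-1,-0.7,0,0.14],
    [8.5,-1,-0.7,0,0.14],
    [8.5,-1,-0.7,0,0.14],
    [8.5,-1,-0.7,0,0.14],
    [8.5,-1,-0.7,0,0.14],
    [8.5,-0.5,-0.7,0,0.14],
  ],
)

```text
clock: 20.1
position: [0.4181, 0.2978, 0.1569]
tcp_rot: [0.629, 0.778, 0.001, 0.003]
force: [-0.6, 0.1, 0.6]
width: 0.998
```

Emit:
play_rows(
  moves=[
    [6,0,0,0,0.14],
    [6,0,0,0,0.14],
    [6,0,0,0,0.1],
    [6,0,0,0,0],
    [6,0,0,0,0],
  ],
)

```text
clock: 20.6
position: [0.4176, 0.295, 0.1509]
tcp_rot: [0.464, 0.886, -0.004, 0.001]
force: [-0.3, 1.0, 0.6]
width: 0.702
```

```bash
python3 look.py gauge w19.png 0.004 0.015; python3 -c "
from h import *
print(R.from_quat(sense()['tcp_rot']).as_matrix()[:2,2])"
```

```text
t 20.6 pos cm [41.76 29.5  15.09] yaw 124.67 w 0.702058524610545 F [-0.3  1.   0.6]
gauge 0.55 px 265.0 179.0 (array([420.2, 303.6,  41.9,  15.7, -52.7,   8.4,  10.8]), 735)
   top band (array([420.2, 303.6,  41.9,  15.7, -52.7,   8.4,  10.8]), 732)
[-0.00183969 -0.0065832 ]
```

View pics/w19.png

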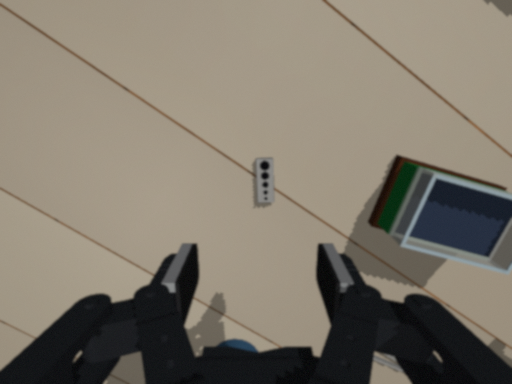

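Emit:
play_rows(
  moves=[
    [4,0.26,0.85,-2,0.04],
    [4,0,0,-2.5,0],
    [4,0,0,-2.5,0],
    [4,0,0,-1.5,0],
    [4,0,0,0,0],
    [4,0,0,0,0],
  ],
)

```text
clock: 21.3
position: [0.4211, 0.3042, 0.0636]
tcp_rot: [0.45, 0.893, -0.003, 0.001]
force: [-0.4, -0.5, -0.7]
width: 0.468
```

```bash
python3 look.py gauge w20.png 0.004 0.015; python3 -c "
from h import *
print(R.from_quat(sense()['tcp_rot']).as_matrix()[:2,2])"
```

```text
t 21.3 pos cm [42.11 30.42  6.36] yaw 126.47 w 0.4681710995659714 F [-0.4 -0.5 -0.7]
gauge 0.61 px 480.0 288.0 (array([569.7, 344.2, 151.5,  61.2, -30.4,  39.9,  61.9]), 7601)
   top band None
gauge 0.6 px 255.0 220.0 (array([420.7, 303. ,  43.9,  17.8, -54.3,   5.6,  10.7]), 1530)
   top band (array([420.4, 303.5,  42.4,  15.9, -54.1,   8.4,  10.7]), 1471)
[ 0.00069648 -0.00529403]
```

View pics/w20.png

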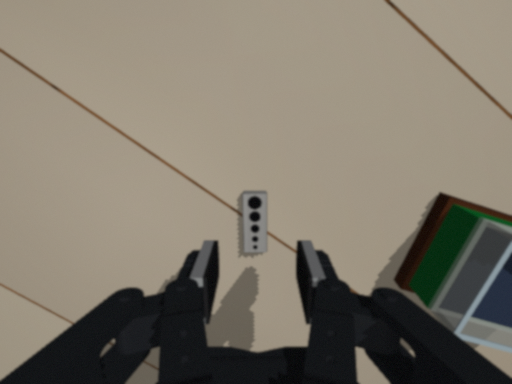

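Emit:
play_rows(
  moves=[
    [4,-0.05,-0.05,-1.5,0],
    [4,0,0,-1.5,0],
    [4,0,0,-1,0],
    [4,0,0,0,0],
    [4,0,0,0,0],
  ],
)

```text
clock: 21.9
position: [0.4232, 0.3052, 0.0272]
tcp_rot: [0.451, 0.893, 0.001, 0.004]
force: [-0.9, 0.5, -0.2]
width: 0.467
```

Emit:
play_rows(
  moves=[
    [4,-0.28,-0.17,0,0],
    [4,0,0,-0.5,0],
    [4,0,0,-0.5,0],
    [4,0,0,0,0],
  ],
)

```text
clock: 22.3
position: [0.4209, 0.3038, 0.0182]
tcp_rot: [0.451, 0.893, 0.002, 0.004]
force: [0.2, -0.4, -0.0]
width: 0.469
```

```bash
python3 look.py gauge w21.png 0.004 0.015; python3 -c "
from h import *
print(R.from_quat(sense()['tcp_rot']).as_matrix()[:2,2])"
```

```text
t 22.3 pos cm [42.09 30.38  1.82] yaw 126.4 w 0.46869691176668365 F [ 0.2 -0.4 -0. ]
gauge 0.61 px 254.0 255.0 (array([421.8, 300.8,  48.6,  17.9, -52.8,   3.4,  10.8]), 2453)
   top band (array([420.3, 303.3,  42.8,  15.7, -53.2,   8.4,  10.8]), 2317)
[0.00997181 0.00019979]
```

View pics/w21.png

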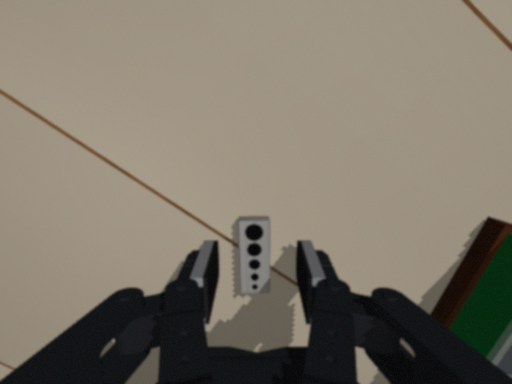

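Emit:
play_rows(
  moves=[
    [4,-0.05,0,-0.17,0],
    [1.2,0,0,0,0],
    [1.2,0,0,0,0],
    [1.2,0,0,0,0],
    [1.2,0,0,0,0],
    [1.2,0,0,0,0],
    [1.2,0,0,0,0],
  ],
)

```text
clock: 23.1
position: [0.4207, 0.3041, 0.017]
tcp_rot: [0.451, 0.893, 0.003, 0.005]
force: [0.6, -0.5, 0.8]
width: 0.171
```

```bash
python3 look.py gauge w22.png 0.004 0.015; python3 held.py gauge
```

```text
t 23.1 pos cm [42.07 30.41  1.7 ] yaw 126.41 w 0.1707728446348889 F [ 0.6 -0.5  0.8]
gauge 0.69 px 258.0 255.0 (array([423.7, 302. ,  48.9,  17.4, -52.6,   4.7,  10.8]), 2448)
   top band (array([421.5, 304.2,  42.6,  16.1, -53.8,   8.1,  10.7]), 2308)
pos [42.07 30.41  1.7 ] 126.40469692775993 tilt [0.59 0.02]
z pct [6.2 6.6 7.  7.4 8.4]
rim ((-0.16593551635742188, 0.5820779800415039), (42.46969223022461, 15.377120018005371), 0.8171071410179138) x [-20.6  20.6] y [-6.4  8. ]
```

View pics/w22.png

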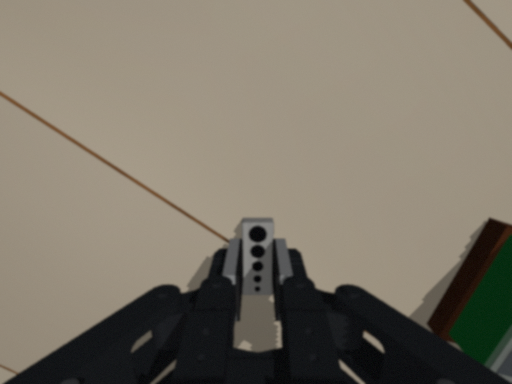

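Emit:
play_rows(
  moves=[
    [1.2,0,0,2,0],
    [1.2,0,0,4,0],
    [1.2,0,0,4,0],
    [1.2,1,0.5,3,-0.05],
    [1.2,3,1.5,0,-0.1],
    [1.2,3,1.5,0,-0.1],
    [1.2,2,1,0,-0.05],
    [1.2,0,0,0,0],
    [1.2,0,0,0,0],
  ],
)

```text
clock: 24.2
position: [0.5119, 0.3495, 0.1527]
tcp_rot: [0.584, 0.812, 0.002, 0.004]
force: [0.4, -0.5, -1.0]
width: 0.172
```

```bash
python3 look.py clear_tray w23.png 0.054 0.068; python3 held.py gauge
```

```text
t 24.2 pos cm [51.19 34.95 15.27] yaw 108.57 w 0.17198696984425033 F [ 0.4 -0.5 -1. ]
clear_tray 0.75 px 334.0 189.0 (array([584.7, 368.3, 126.6,  91.2,  19.1,  40.1,  62. ]), 10579)
   top band (array([565.9, 376.9,  96.7,  62.8,  18.9,  55. ,  62.6]), 2503)
pos [51.16 34.93 15.29] 108.57376007336879 tilt [ 0.44 -0.08]
z pct [6.1 6.6 7.  7.4 8.3]
rim ((0.01740264892578125, 0.6205582618713379), (15.499317169189453, 42.26128005981445), 89.96028137207031) x [-20.2  20.8] y [-6.7  7.8]
```

View pics/w23.png

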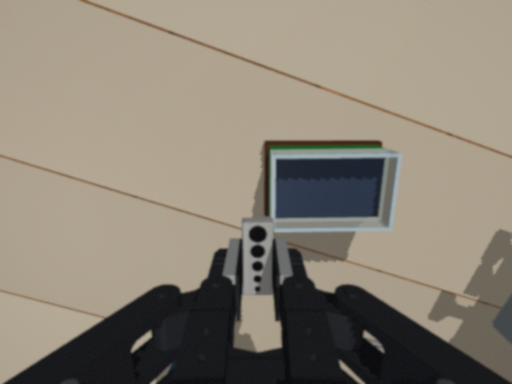

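Emit:
play_rows(
  moves=[
    [1.2,2.5,1.2,0,0],
    [1.2,2.5,1.2,0,0.01],
    [1.2,0,0,-2,0],
    [1.2,0,0,-2,0],
    [1.2,0,0,0,0],
    [1.2,0,0,0,0],
  ],
)

```text
clock: 25.0
position: [0.5609, 0.3734, 0.1137]
tcp_rot: [0.578, 0.816, 0.002, 0.003]
force: [-0.3, 0.7, 0.2]
width: 0.174
```

```bash
python3 look.py clear_tray w24.png 0.054 0.068
```

```text
t 25.0 pos cm [56.09 37.34 11.37] yaw 109.33 w 0.17429845000048427 F [-0.3  0.7  0.2]
clear_tray 0.92 px 266.0 208.0 (array([570.3, 377.2, 130.9,  72.9,  13.5,  40.2,  62. ]), 11656)
   top band (array([565.7, 377. ,  96.4,  62.5,  19.2,  55.1,  62.5]), 2668)
```

View pics/w24.png

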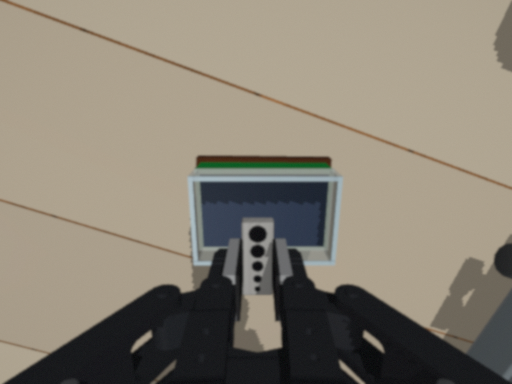

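Emit:
play_rows(
  moves=[
    [1.2,0.48,0.32,0,0],
    [1.2,0,0,-1,0],
    [1.2,0,0,-1,0],
    [1.2,0,0,0,0],
    [1.2,0,0,0,0],
  ],
)

```text
clock: 25.6
position: [0.5666, 0.3774, 0.0944]
tcp_rot: [0.578, 0.816, 0.003, 0.004]
force: [0.3, -0.3, -0.6]
width: 0.175
```

```bash
python3 look.py clear_tray w25.png 0.054 0.068
```

```text
t 25.6 pos cm [56.66 37.74  9.44] yaw 109.34 w 0.17472395111596448 F [ 0.3 -0.3 -0.6]
clear_tray 0.8 px 252.0 219.0 (array([563.1, 364.2, 133.7,  95.2,  27.4,  40.2,  61.9]), 12522)
   top band (array([565.6, 376.8,  96.4,  62.9,  19.1,  54.9,  62.5]), 3264)
```

View pics/w25.png

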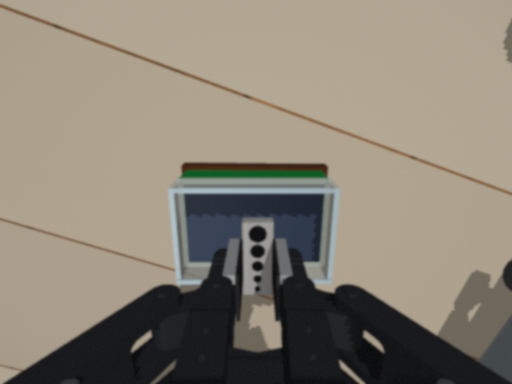

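Emit:
play_rows(
  moves=[
    [1.2,-0.05,-0.05,-1,0],
    [1.2,0,0,-1,0],
    [1.2,0,0,-1,0],
    [1.2,0,0,0,0],
    [1.2,0,0,-0.3,0],
    [1.2,0,0,0,0],
  ],
)

```text
clock: 26.3
position: [0.5658, 0.3766, 0.0582]
tcp_rot: [0.578, 0.816, 0.003, 0.004]
force: [-0.4, 0.6, -0.4]
width: 0.174
```

Emit:
play_rows(
  moves=[
    [1.2,0,0,-0.15,0],
    [1.2,0,0,0,0],
    [2.6,0,0,0,0],
    [2.6,0,0,0,0],
    [2.6,0,0,0,0],
  ],
)

```text
clock: 26.8
position: [0.5664, 0.377, 0.0578]
tcp_rot: [0.578, 0.816, 0.004, 0.004]
force: [0.3, 0.9, 0.1]
width: 0.302
```

```bash
python3 look.py gauge w26.png 0.04 0.055
```

```text
t 26.8 pos cm [56.64 37.7   5.78] yaw 109.34 w 0.3024800013005934 F [0.3 0.9 0.1]
gauge 0.6 px 257.0 254.0 (array([565.8, 380.8,  50.1,  17.1, -71.9,  47.1,  49.6]), 2308)
   top band (array([567. , 377.1,  42.2,  17.1, -71.9,  47.1,  49.6]), 2305)
```

View pics/w26.png

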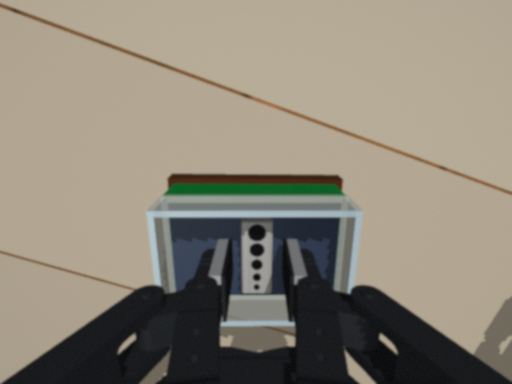

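Emit:
play_rows(
  moves=[
    [2.6,0,0,1,0],
    [2.6,0,0,2,0],
    [2.6,0,0,3,0],
    [2.6,0,0,4,0],
    [3,0,0,4,-0.05],
    [3.5,0.5,-3,0,-0.12],
    [4,0.6,-3.5,0,-0.12],
    [4,0.6,-3.5,0,-0.12],
    [4,0.6,-3.5,0,-0.12],
    [4,0.6,-3.5,0,-0.12],
  ],
)

```text
clock: 27.9
position: [0.5944, 0.2052, 0.2118]
tcp_rot: [0.813, 0.582, 0.006, 0.006]
force: [0.5, 0.5, -0.8]
width: 0.471
```

```bash
python3 look.py gauge w27.png 0.04 0.055
```

```text
t 27.9 pos cm [59.44 20.52 21.18] yaw 71.15 w 0.47105526198763154 F [ 0.5  0.5 -0.8]
gauge 0.67 px 163.0 15.0 (array([570.8, 366.7,  32.6,  17.5, -71.6,  44.1,  49.8]), 734)
   top band (array([570.8, 366.7,  32.6,  17.5, -71.6,  44.2,  49.8]), 732)
```

View pics/w27.png

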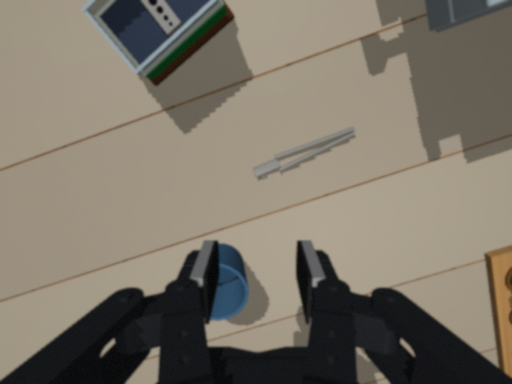

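Gauge is lying in the tray with the gripper clear of it. Next is the lid.

Emit:
play_rows(
  moves=[
    [4,0.4,-4.2,0,-0.12],
    [4,0.4,-4.2,0,-0.12],
    [4,0.4,-4.2,0,-0.12],
    [4,0.4,-4.2,0,-0.12],
    [4,0.4,-4.2,0,-0.12],
    [4,0.4,-4.2,0,-0.12],
    [4,0.4,-4.2,0,-0.12],
    [4,0.4,-4,0,-0.12],
    [4,0,-3.5,0,-0.12],
    [4,0,0,0,0],
  ],
)

```text
clock: 29.0
position: [0.6281, -0.1741, 0.2191]
tcp_rot: [0.998, 0.067, 0.006, 0.011]
force: [0.4, 0.3, 0.0]
width: 0.47
```

Emit:
play_rows(
  moves=[
    [4,0,0,0,0],
    [4,0,0,0,0],
  ],
)

```text
clock: 29.2
position: [0.6284, -0.1728, 0.2197]
tcp_rot: [0.998, 0.069, 0.006, 0.01]
force: [-0.3, -0.6, -0.4]
width: 0.472
```

```bash
python3 look.py lid w28.png 0.004 0.012;  python3 -c "
from h import *
print(R.from_quat(sense()['tcp_rot']).as_matrix()[:2,2])"
```

```text
t 29.2 pos cm [ 62.84 -17.28  21.97] yaw 7.88 w 0.47169049043653255 F [-0.3 -0.6 -0.4]
lid 0.65 px 277.0 150.0 (array([ 654.5, -195.9,   96.5,   64. ,    7.4,    8.4,   29.6]), 4654)
   top band (array([ 654. , -195.7,   95.7,   61.1,    7.5,    8.4,   10.9]), 4062)
[ 0.01295307 -0.01990803]
```

View pics/w28.png

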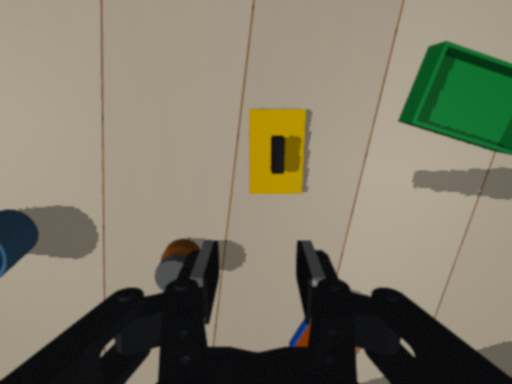

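Emit:
play_rows(
  moves=[
    [4,1.3,-1.15,-3,0],
    [4,1.3,-1.15,-3,0],
    [4,0,0,-3,0],
    [4,0,0,-3,0],
    [4,0,0,-1,0],
    [4,0,0,0,0],
    [4,0,0,0,0],
  ],
)

```text
clock: 30.0
position: [0.6576, -0.1891, 0.0894]
tcp_rot: [0.997, 0.076, 0.008, 0.011]
force: [-0.2, 0.4, 0.4]
width: 0.467
```

```bash
python3 look.py lid w29.png 0.004 0.014; python3 - <<'E'
from h import *
P=np.load('/tmp/last.npz')['P']
m=(P[...,2]>.022)&(P[...,2]<.034)&(P[...,0]>.6)&(P[...,0]<.71)&(P[...,1]>-.24)&(P[...,1]<-.15)
print('handle',rect(P,m))
E
```

```text
t 30.0 pos cm [ 65.76 -18.91   8.94] yaw 8.68 w 0.4673882359988968 F [-0.2  0.4  0.4]
lid 0.89 px 262.0 210.0 (array([ 652.4, -196.1,  100.7,   65.4,    7.6,    9. ,   30. ]), 10040)
   top band (array([ 654.7, -195.5,   95.9,   62.1,    7.7,    9. ,   11.1]), 8691)
handle (array([ 655. , -195.4,   39.7,   14. ,    7.6,   27.1,   31. ]), 1147)
```

View pics/w29.png

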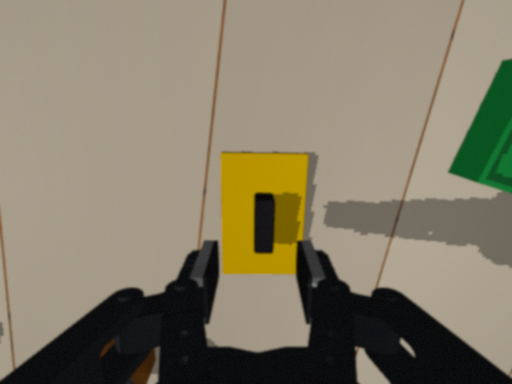

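Emit:
play_rows(
  moves=[
    [4,-0.26,-0.64,0,-0.02],
    [4,0,0,0,0],
    [4,0,0,-1.5,0],
    [4,0,0,-1.5,0],
    [4,0,0,-1,0],
    [4,0,0,0,0],
    [4,0,0,0,0],
  ],
)

```text
clock: 30.8
position: [0.6555, -0.1968, 0.0485]
tcp_rot: [0.998, 0.064, 0.01, 0.012]
force: [-0.0, 0.7, -0.1]
width: 0.469
```

```bash
python3 look.py lid w30.png 0.004 0.014; python3 - <<'E'
from h import *
P=np.load('/tmp/last.npz')['P']
m=(P[...,2]>.022)&(P[...,2]<.034)&(P[...,0]>.6)&(P[...,0]<.71)&(P[...,1]>-.21)&(P[...,1]<-.18)
print('handle',rect(P,m))
E
```

```text
t 30.8 pos cm [ 65.55 -19.68   4.85] yaw 7.39 w 0.4691608754783597 F [-0.   0.7 -0.1]
lid 0.57 px 255.0 225.0 (array([ 654.2, -195.5,   96.5,   65.3,    7.3,    8.7,   29.7]), 13683)
   top band (array([ 654.1, -195.2,   96.5,   62.2,    7.4,    8.7,   10.7]), 11787)
handle (array([ 654.6, -195.3,   40.4,   14. ,    7.5,   27.1,   30.6]), 1726)
```

View pics/w30.png

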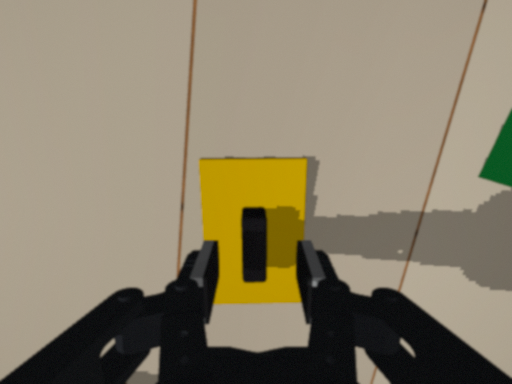

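Emit:
play_rows(
  moves=[
    [4,-0.05,0.12,-0.8,0],
    [4,0,0,-0.7,0],
    [4,0,0,-0.5,0],
    [4,0,0,0,0],
    [4,0,0,0,0],
  ],
)

```text
clock: 31.4
position: [0.6554, -0.1955, 0.028]
tcp_rot: [0.998, 0.064, 0.011, 0.012]
force: [0.4, 0.1, -0.2]
width: 0.466
```

Emit:
play_rows(
  moves=[
    [4,0,0,-0.1,0],
    [1,0,0,0,0],
    [1,0,0,0,0],
    [1,0,0,0,0],
    [1,0,0,0,0],
    [1,0,0,0,0],
    [1,0,0,0,0],
  ],
  newtons=40,
)

```text
clock: 32.1
position: [0.6558, -0.1957, 0.0278]
tcp_rot: [0.998, 0.064, 0.011, 0.013]
force: [0.1, 0.4, 0.0]
width: 0.15
```

```bash
python3 held.py lid; python3 look.py lid w31.png 0.004 0.014
```

```text
pos [ 65.58 -19.57   2.78] 7.404107804331229 tilt [ 1.4  -1.37]
z pct [-2.9 -1.9 16.9 18.  19.2]
rim ((-1.1289844512939453, 1.9787025451660156), (40.442501068115234, 20.235593795776367), 3.1272974014282227) x [-19.8  18.7] y [-7.1  6.2]
t 32.2 pos cm [ 65.58 -19.57   2.77] yaw 7.4 w 0.15091658402592373 F [-0.1  0.3 -0.4]
lid 0.64 px 257.0 222.0 (array([ 654. , -196.1,   97.6,   66. ,    7.4,    8.9,   30.2]), 12488)
   top band (array([ 654. , -195.9,   97.6,   62.3,    7.4,    8.9,   11. ]), 10139)
```

View pics/w31.png

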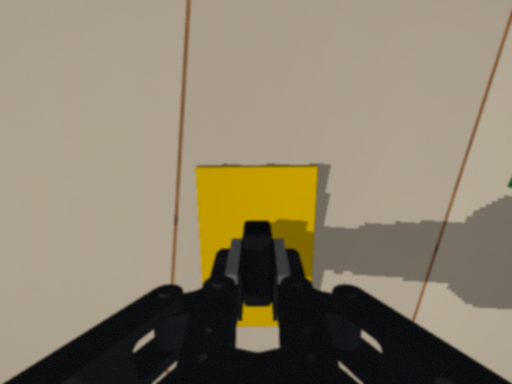

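Emit:
play_rows(
  moves=[
    [1,0,0,2,0],
    [1,0,0,4,0],
    [1,0,0,4,0],
    [1,0,0,4,0],
    [1,-0.3,2,4,0],
    [1,-0.5,4,1,0.015],
    [1,-0.7,4.5,0,0.02],
    [1,-0.7,4.5,0,0.02],
    [1,-0.7,4.5,0,0.02],
    [1,-0.7,4.5,0,0.02],
  ],
)

```text
clock: 33.3
position: [0.616, 0.0474, 0.2249]
tcp_rot: [0.994, 0.109, 0.012, 0.012]
force: [0.3, 0.3, -1.1]
width: 0.155
```

Emit:
play_rows(
  moves=[
    [1,-0.8,4.5,0,0.02],
    [1,-0.8,4.5,0,0.02],
    [1,-0.8,4.5,0,0.02],
    [1,-0.8,4.5,0,0.02],
    [1,-0.8,4.5,0,0.02],
    [1,-0.5,2,0,0.02],
    [1,0,0,0,0],
    [1,0,0,0,0],
  ],
)

```text
clock: 34.1
position: [0.5653, 0.3075, 0.2253]
tcp_rot: [0.985, 0.174, 0.014, 0.011]
force: [0.6, -1.0, -0.7]
width: 0.152
```

```bash
python3 look.py clear_tray w32.png 0.054 0.068; python3 rim.py .054 .068;python3 held.py lid
```

```text
t 34.1 pos cm [56.53 30.75 22.53] yaw 20.09 w 0.15161481805938848 F [ 0.6 -1.  -0.7]
clear_tray 0.85 px 183.0 151.0 (array([559.4, 378.8, 115.3,  69.7,   8.8,  40.2,  62.2]), 4613)
   top band (array([566.2, 376.3,  95.8,  62.3,  19.1,  55.2,  62.8]), 1078)
clear_tray 0.26 px 190.0 157.0 (array([572.6, 369.3,  59.8,  24.1, -56.3,  42.1,  50. ]), 700)
   top band None
plane slope deg [0.1  0.04] z mm 61.71 875 (array([566.1, 376.1,  95.9,  62.4,  19.3,  55.2,  62.9]), 1125)
pos [56.57 30.67 22.54] 20.007358028858317 tilt [ 1.75 -0.94]
z pct [-2.9 -2.  16.9 17.9 19.1]
rim ((-0.5329456329345703, -3.152543067932129), (40.20316696166992, 19.78143310546875), 0.7881047129631042) x [-19.7  19. ] y [-6.4  6.5]
```

View pics/w32.png

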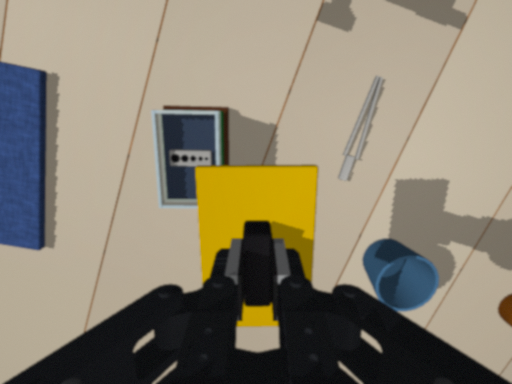

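Emit:
play_rows(
  moves=[
    [1,0.1,3.5,0,-0.014],
    [1,0.1,3.5,-2,0],
    [1,0,0,-3,0],
    [1,0,0,-3,0],
    [1,0,0,-2,0],
    [1,0,0,0,0],
    [1,0,0,0,0],
  ],
)

```text
clock: 35.0
position: [0.572, 0.3724, 0.1246]
tcp_rot: [0.987, 0.161, 0.015, 0.01]
force: [0.5, -0.2, -0.5]
width: 0.15
```

```bash
python3 look.py clear_tray w33.png 0.054 0.068; python3 - <<'E'
from h import *
z=np.load('/tmp/last.npz');p=z['p'].astype(int);P=z['P'];pos,yaw,s=st()
Rm=R.from_quat(s['tcp_rot']).as_matrix();T=(P-s['position'])@Rm*1000
m=(p[...,0]>100)&(p[...,2]<40)&(T[...,2]>12)&(T[...,2]<22)&(abs(T[...,0])<60)&(abs(T[...,1])<45)
q=T[m];print('lid plate tool frame x',np.percentile(q[:,0],[.5,99.5]),'y',np.percentile(q[:,1],[.5,99.5]), cv2.minAreaRect(q[:,:2].astype(np.float32)))
E
```

```text
t 35.0 pos cm [57.2  37.24 12.46] yaw 18.52 w 0.14996940522328947 F [ 0.5 -0.2 -0.5]
clear_tray 0.82 px 245.0 159.0 (array([609.2, 391.1,  78. ,  11.6, -72.3,  40.2,  63. ]), 1154)
   top band (array([609.3, 391.7,  62.3,   5.8, -72.5,  55.4,  62.7]), 644)
lid plate tool frame x [-47.89273684  46.02519493] y [-30.41648735  29.7829969 ] ((-1.4105911254882812, -0.3769245147705078), (95.5963134765625, 61.23825454711914), 0.10471849888563156)
```

View pics/w33.png

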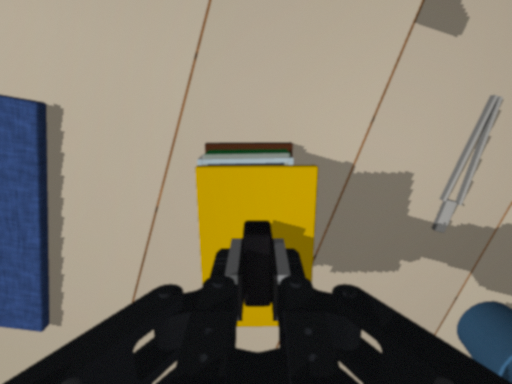

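Emit:
play_rows(
  moves=[
    [1,-0.41,0.42,0,0.011],
    [1,0,0,0,0],
    [1,0,0,0,0],
    [1,0,0,-1,0],
    [1,0,0,-0.8,0],
    [1,0,0,0,0],
    [1,0,0,0,0],
  ],
)

```text
clock: 35.8
position: [0.5687, 0.3775, 0.1089]
tcp_rot: [0.986, 0.167, 0.018, 0.009]
force: [0.5, 0.0, -0.6]
width: 0.151
```

```bash
python3 look.py clear_tray w34.png 0.054 0.068
```

```text
t 35.8 pos cm [56.87 37.75 10.89] yaw 19.2 w 0.15149129834874056 F [ 0.5  0.  -0.6]
clear_tray 0.97 px 256.0 160.0 (array([611.5, 385.5,  74.8,  10.6, -78.5,  40.5,  62.6]), 1008)
   top band (array([609.9, 391.9,  61.7,   3. , -70.9,  56. ,  62.7]), 646)
```

View pics/w34.png

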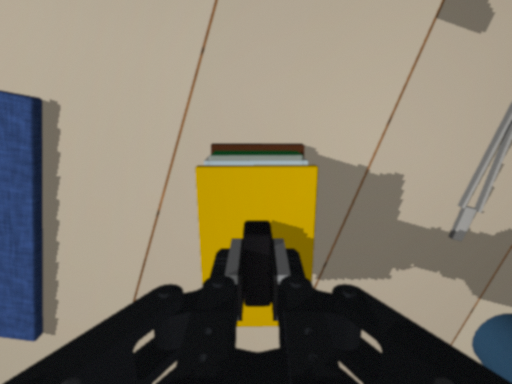

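Emit:
play_rows(
  moves=[
    [1,-0.06,-0.08,-0.7,0],
    [1,0,0,-0.7,0],
    [1,0,0,0,0],
    [1,0,0,-0.4,0],
    [1,0,0,-0.2,0],
    [1,0,0,0,0],
  ],
)

```text
clock: 36.5
position: [0.5681, 0.3767, 0.0874]
tcp_rot: [0.986, 0.166, 0.018, 0.009]
force: [-0.1, 0.7, -0.4]
width: 0.15
```

```bash
python3 look.py clear_tray w35.png 0.054 0.068
```

```text
t 36.5 pos cm [56.81 37.67  8.74] yaw 19.19 w 0.15034245361589504 F [-0.1  0.7 -0.4]
clear_tray 0.57 px 256.0 161.0 (array([609.3, 397.1,  70.4,   7.7, -64.2,  36.4,  67.5]), 769)
   top band (array([611.4, 393.1,  60.2,   1.4, -71. ,  54.5,  67.3]), 226)
```

View pics/w35.png

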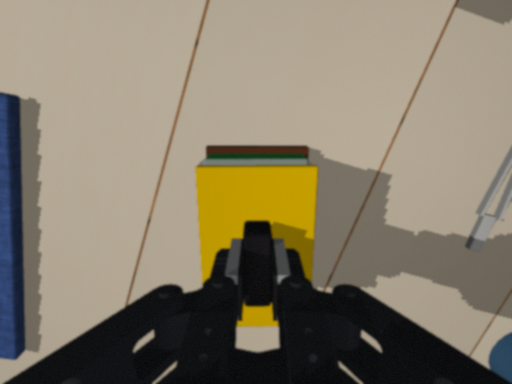

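Emit:
play_rows(
  moves=[
    [1,0,0,-0.15,0],
    [1,0,0,-0.1,0],
    [1,0,0,0,0],
  ],
)

```text
clock: 36.9
position: [0.5684, 0.3769, 0.0854]
tcp_rot: [0.986, 0.166, 0.019, 0.009]
force: [0.5, 0.8, 0.5]
width: 0.154
```

Emit:
play_rows(
  moves=[
    [1,0,0,-0.1,0],
    [1,0,0,0,0],
    [3.5,0,0,0,0],
    [3.5,0,0,0,0],
    [3.5,0,0,0,0],
    [3.5,0,0,0,0],
    [3.5,0,0,1,0],
    [3.5,0,0,3,0],
    [3.5,-2,0,4,0],
    [3.5,-3,0,4,0],
  ],
)

```text
clock: 37.9
position: [0.5173, 0.3749, 0.2039]
tcp_rot: [0.986, 0.165, 0.015, 0.011]
force: [-0.1, 0.5, 0.4]
width: 0.406
```

Emit:
play_rows(
  moves=[
    [3.5,0,-2,0,0],
    [3.5,0,0,0,0],
    [3.5,0,0,0,0],
  ],
)

```text
clock: 38.2
position: [0.5167, 0.3566, 0.2132]
tcp_rot: [0.986, 0.166, 0.021, 0.008]
force: [0.2, 0.9, 0.1]
width: 0.411
```

```bash
python3 look.py lid w36.png 0.06 0.072; python3 rim.py .06 .072; python3 rim.py .082 .095; python3 -c "
from h import *
grab('scene','s36.png');grab('top','t36.png')"
```

```text
t 38.2 pos cm [51.67 35.66 21.32] yaw 19.18 w 0.41065289054581827 F [0.2 0.9 0.1]
lid 0.78 px 251.0 130.0 (array([562.9, 374.3, 120.2,  78.4,  18.9,  64.9,  86.1]), 7523)
   top band (array([566.3, 376.1,  97.3,  62.5,  19.2,  65. ,  67.4]), 6629)
plane slope deg [-0.05 -0.04] z mm 66.17 6560 (array([566.3, 376.1,  97.3,  62.5,  19.2,  65. ,  67.4]), 6646)
plane slope deg [-0.05 -0.5 ] z mm 86.06 755 (array([567.7, 376.8,  39. ,  13.3,  19.4,  84.7,  87.3]), 767)
```

View pics/w36.png

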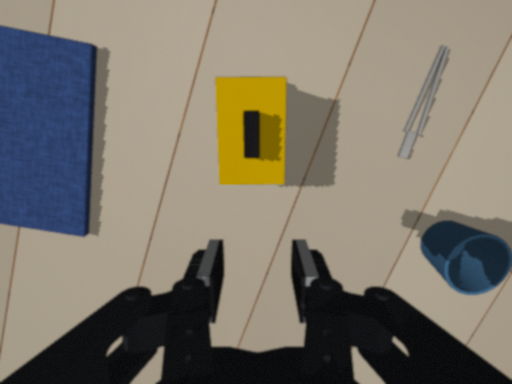

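View pics/s36.png

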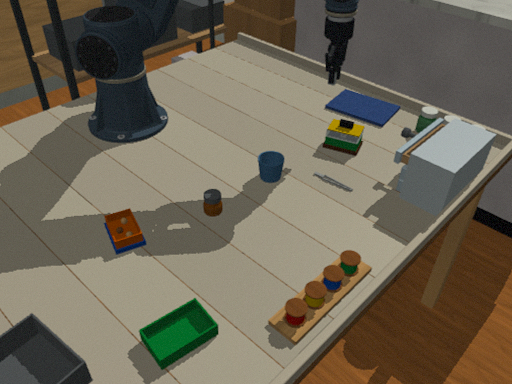

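```bash
python3 - <<'E'
from h import *
a=cv2.imread('pics/s36.png')[100:170,305:385]; cv2.imwrite('pics/c36.png',cv2.resize(a,None,fx=8,fy=8,interpolation=cv2.INTER_CUBIC))
a=cv2.imread('pics/scene0.png').astype(int);b=cv2.imread('pics/s36.png').astype(int)
for n,(u,v) in dict(orange=(125,230),cup=(271,166),jar=(213,202),tweez=(333,181)).items():
    print(n,abs(a-b)[v-20:v+20,u-20:u+20].mean().round(1))
E
```

```text
orange 15.2
cup 7.3
jar 20.7
tweez 4.1
```

View pics/c36.png

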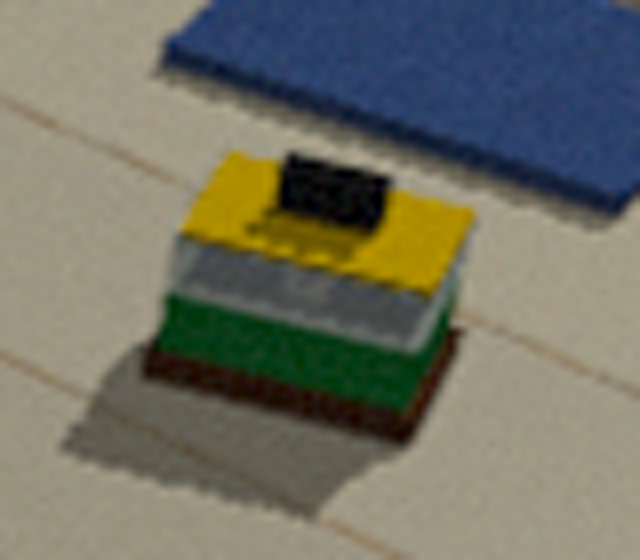

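```bash
python3 -c "
from h import *
print(order.job_done())"
```

```text
the job is handed in; nothing more can be done
None
```

The bead kit is packed on the walnut base in the order you asked: green tray (the smaller one, 95 × 63 mm), clear tray, gauge, then lid. I handed it in at about 38 s with the gripper well clear.

- **Seating:** The lid plate is level to within 0.1° and its top measures 66 mm, against 65 mm expected. The cameras read 1–2 mm high, so I take it as fully home.
- **Alignment:** The base, both trays and the lid agree to about 1 mm in position and 0.5° in rotation.
- **Gauge:** It lay flat on the clear tray's floor when I checked before the lid went on.
- **Things to leave alone:** The orange tray, cup, jar and tweezers stand where they were in the scene pictures. The pixel comparison differed most at the jar and the orange tray; I put that down to the arm's shadow and did not re-measure their positions.
- **Disagreements:** The top camera placed things about 3 mm away from the wrist camera, so I used the wrist. The tool also drifted 1–2° out of vertical, which did not affect the seating.

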